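# Centre-punch a cover blank on the marking stand

### The arm

A 6-joint arm with a two-finger parallel gripper is mounted at the origin on the work surface. World frame = base frame: x ahead of the robot, y to its left, z up, the work surface at z = 0. Lengths are in m, angles in rad, forces in N, time in s.
With the tool pointing down it reaches from about 0.225 to 0.875 m from the base axis. Payload 3.4 kg.
Tool frame: the origin (TCP) lies between the finger pads; the fingertips stand 8 mm ahead of it and the grasp point (between the pads) lies 11 mm behind it; z points along the fingers, y is the line along which they close (so a half turn about z gives the same grasp; the last joint's range is limited). The gripper opens to 85 mm and grips with 20 to 120 N. Pads are 22 mm wide; open, the fingers measure 114 mm over their backs; the gripper's body (76 mm by 85 mm) begins 54 mm behind the grasp point. The pads swing forward as they close: fully open they stand 13 mm farther back than shut.
Start: joints at [1.078, 0.276, 1.505, -0, 1.361, -0.121], TCP at [0.209, 0.536, 0.213] pointing down, gripper open.
Joint ranges: [-2.89, 2.89], [-0.75, 2.08], [0.22, 2.7], [-1.18, 4.32], [0.11, 2.71], [-2.7, 2.7]. Speed limits (rad/s): [2.57, 2.57, 3.14, 3.14, 3.14, 3.14].

### API

Orientations are given as a unit quaternion [w, x, y, z].
In Python, from rig import manip, optics, finder gives the robot as it stands.
- The arm moves only by the tool servo_tool, never from a script. Its argument "increments" is a list of rows, each a list of 7 numbers: the shift along the tool's x, y, z in cm, then the turn, a rotation vector about the tool's x, y, z in degrees, then the closure, from -1 (fully open) to 1 (shut). In form: [[x, y, z, rx, ry, rz, gripper], ...]. A call has exactly 5 rows; each row shifts and turns the commanded pose from where the row before left it, along the tool's axes as they then stand; what a row does not reach is not made up. A row lasts 1/10 s, in which the tool goes at most 50 mm and 8.59 degrees, less where a joint would pass 70% of its speed; a pose out of reach is approached as far as the arm can. A call is refused whole if a number of a shift passes 5 or a number of a turn 8.59, either way. A call with a gripper value outside its range is refused whole. The fingers move at their own pace and stop on an object; "squeeze" is the grip in N (left out, the last holds). Time passes only in rows, so rows that do not move let the fingers close, or fill a call up. It gives the time, the measured TCP pose, the force, the opening and the grip force at its end, in the units of the state.
- manip.get_state(): the state, without advancing time (a new reading comes with each control period).
- optics.get_image(name): name is "scene" or "top" or "wrist"; returns the picture (480x640x3 uint8, red, green, blue); there is no depth.
- optics.get_calibration(name): a dict with "fov_y" (degrees; the focal length in pixels is half the picture's height over the tangent of half this angle, whatever the lens; pixels are square), "cx", "cy" (the principal point, pixels), "dist_coeffs" ([k1, k2, p1, p2, k3] as OpenCV has them; the pictures are not rectified), "world_to_cam" (4x4, takes a point from world to camera coordinates). Camera axes: x right, y down, z forward; pixel columns grow to the right and rows downward; lengths in m; the calibration is good to about 2 mm. A picture is of the moment at which its call begins: read the wrist's pose just before it. get_calibration takes no time and is no camera call; for the wrist camera it gives the pose at the moment of the call.
- manip.sign_off(): hands the job in; it is judged then, once.
Trained networks look in the newest picture that a camera, given by its name, has taken for a name from the list of things; names that differ only in an ending like _2 or _b are one class to them, and where a whole thing is asked for, a point or a joint stands for the part that bears it (a point fixed in the world has none). Each returns a list of dicts, best first, with "p" (0 to 1); they miss things now and then, are a little off and sometimes report something else, mostly with a low value. They report only what shows in the picture. A call takes as long as a camera call. They do not tell look-alikes from the thing itself.
- finder.silhouettes(label, camera): "region" (480x640 bool, what is visible of it) and "box" ([centre column, centre row, width, height] in pixels, round what is visible of it).
- finder.tip_of(label, camera): "at" ([column, row] in pixels: a listed point, or the origin of a listed thing).
The state is a dict: "clock": time; "qpos": joint angles; "qd": joint speeds; "effort": joint torques, N m; "position": TCP position; "ee_rot": TCP orientation; "contact_force": force on the tool from outside, world axes, zero at the start; "moment": the same for the moment, N m; "width": finger opening in m; "gripper_force": force on a finger pad.
Only numpy, scipy, OpenCV 4.12 (cv2) and the standard library are available. Lean on these libraries where they do the work, as an engineer would, in place of code of your own. Each camera call takes 0.05 s, during which the arm holds its last target. There are 200 camera calls.

### The job

On the marking stand, push the aluminium cover blank all the way back so that its far edge lies flat against the stop bar, then slide the punch carriage along its beam until the point stands right above the scribed cross on the blank. Press the centre punch straight down until its spring snaps, so that the mark is made on the cross and nowhere else, then let it spring back up and leave blank and carriage there; do not disturb the other things on the bench.

Things in the scene. Friction and masses are not known exactly. Their poses are not given: they have to be found in the camera images.
- stand: Marking stand, fixed to the bench (place and yaw vary). Grey bed 250 x 330 mm, top face 12 mm above the bench, with stop bar, two posts, beam and punch. Origin on the bench surface under the line along which the point travels, midway between the posts; z up, x towards the stop bar (away from the robot), y along the beam. Bed spans x -170 to +80, y -165 to +165 mm.
- stop (a point): Middle of the stop bar's front (-x) face at bed level: (50, 0, 12) mm in the stand's frame. The steel bar is 200 mm long along y, 14 mm high, fixed on the bed.
- beam (a point): Middle of the beam's top face, (42, 0, 82) mm in the stand's frame. The fixed beam is 16 mm wide (x), 20 mm high, along y, on posts 24 x 20 mm at y = +-145 mm whose screws end 94 mm above the bench. The blank passes below beam and carriage.
- plate: Cover blank: loose aluminium plate 140 (x) x 110 (y) x 8 mm, about 0.33 kg (varies), on the bed before the stop bar, 25 to 55 mm short of it, x roughly towards it, up to 0.2 rad askew. Origin at the centre of its underside. Home, its origin is at x = -20 mm in the stand's frame and the cross is at x = 0 there, on the point's line. Four corner holes are only drawn.
- mark (a point): The scribed cross on the blank's top face, where a 50 mm line crosses one that runs the whole length of the blank: at (20, -18, 8) mm in the blank's frame, 50 mm from its far edge.
- carriage (a joint): Position of the punch carriage along the beam, m, growing along the stand's +y, limits -0.065 to +0.065; the point stands at this y in the stand's frame. Starts at +0.035 to +0.060, on the +y side of the cross. Stays where it is left (friction about 2.5 N).
- carriage_top (a point): Top of the carriage on the punch's axis, 95 mm above the bench. The carriage is an aluminium block, 44 mm wide along y, x -22 to +56 mm in the stand's frame, 55 to 95 mm above the bench; push it on its side faces or take it across its 44 mm width.
- cap_top (a point): Centre of the flat top of the punch's dark round cap (36 mm diameter, 11 mm thick, vertical axis), 135 mm above the bench when up. It moves with the carriage, and goes down as the punch is pressed.
- point_tip (a point): Lower end of the punch's point (9 mm shaft), 28 mm above the bench when up, so 8 mm above the blank.
- punch (a joint): How far the punch is pressed down in its carriage, m: 0 up, limit 0.020. A light spring (about 2 N) brings it up again when let go. After about 8 mm the point meets the blank.
- point (a joint): How far the point is pushed up into the punch against the hidden spring, m: 0 out, stop at 0.009, springs back. Moves only while the point bears on the blank. The push grows to about 16 N at 4 to 5 mm (18 N at the cap), then snaps and falls to 7 N at 6 mm. Counts as snapped from 6 mm; the cap pressed down 15.5 to 17 mm in all gives about 7 to 9 mm (a soft arm must aim 1 to 2 mm lower).
- driver: Bystander: screwdriver, 130 mm long, black handle, lying along x on the bed near its -y edge. Origin at its underside.
- spacer: Bystander: aluminium spacer bar 60 x 20 x 20 mm lying along x on the bed near its +y edge. Origin at its underside centre.
- tray: Bystander: open aluminium tray 170 x 170 x 50 mm on the bench at the left (+y). Origin at its underside centre.
- flask: Bystander: white plastic bottle, 60 mm diameter, 160 mm tall, at the far left. Origin at its underside centre.
- board: Bystander: dark square board 120 x 120 x 5 mm with a copper face on a flat white plastic lid (8 mm thick) at the right (-y). Origin at its underside centre.
- bin: Bystander: clear plastic bin 160 x 180 x 80 mm at the far right. Origin at its underside centre.
- spanner: Bystander: steel wrench 160 mm long on the bench behind the stand. Origin at its underside.
There are look-alikes about, which are no part of the job. What is meant by the plate is not green, red or yellow, and is the larger of those in its own colour.

How it is judged:
By the outcome, as a careful person would: the job done as asked, in the order asked, and still so for the second after the job is handed in, with the robot touching nothing.
It also fails if it takes over 54 s, if anything falls off the work surface, if the arm or the gripper's body presses on something with over 40 N, if the wrist force passes 120 N, or if a joint passes its speed limit or range.

## Working session

There is one attempt and no reset: what is moved stays moved. The work goes in short steps, Python scripts to look and compute and a tool call to move; the robot and the scene stay as the last step left them, time stands still between calls to the robot, and variables do not carry over. Pictures are saved under pics/ and viewed, at most 10 in all, crops included, and the job is handed in when it is done.

Besides the shell and the picture viewer there is one more tool, called as name(argument=value, ...), one argument or row to a line, values as JSON. servo_tool: Moves the arm, as the interface text tells. Its arguments: {"type":"object","properties":{"increments":{"type":"array","items":{"type":"array","items":{"type":"number"}}},"squeeze":{"type":"number"}},"required":["increments"]}

```bash
mkdir -p pics
cat > h.py <<'E'
import numpy as np, cv2
from rig import manip, optics, finder
def K(n):
    c=optics.get_calibration(n); f=240/np.tan(np.radians(c["fov_y"])/2)
    return np.array([[f,0,c["cx"]],[0,f,c["cy"]],[0,0,1]]),np.array(c["dist_coeffs"],float),np.array(c["world_to_cam"])
def toworld(n,px,z,cal=None):
    k,d,T=cal or K(n); px=np.asarray(px,float).reshape(-1,1,2)
    u=cv2.undistortPoints(px,k,d)[:,0]; r=np.c_[u,np.ones(len(u))]@T[:3,:3]
    o=-T[:3,:3].T@T[:3,3]; return o+r*((z-o[2])/r[:,2])[:,None]
def topix(n,P,cal=None):
    k,d,T=cal or K(n); return cv2.projectPoints(np.asarray(P,float).reshape(-1,1,3),cv2.Rodrigues(T[:3,:3])[0],T[:3,3],k,d)[0][:,0]
def snap(n,name):
    im=optics.get_image(n); cv2.imwrite(f"pics/{name}.png",im[:,:,::-1]); return im
E
python3 - <<'E'
from h import *
print(manip.get_state())
for n in("top","scene"):
    im=snap(n,n+"0"); c=K(n); print(n,c[0][0,0],-c[2][:3,:3].T@c[2][:3,3])
    for l,z in(("stand",0),("plate",.012),("mark",.020),("stop",.012),("beam",.082),("carriage_top",.095),("cap_top",.135),("point_tip",.028)):
        for r in finder.tip_of(l,n)[:3]: print(n,l,round(r["p"],2),np.round(r["at"],1),np.round(toworld(n,r["at"],z)[0],4))
a=cv2.imread("pics/top0.png");b=cv2.imread("pics/scene0.png")
E
```

```text
{'clock': 0.0, 'qpos': array([ 1.07800405e+00,  2.76559237e-01,  1.50614599e+00,  4.50991565e-06,
        1.36067453e+00, -1.21019621e-01]), 'qd': array([ 0.00122384, -0.0011298 , -0.00250829, -0.0002644 , -0.00056973,
       -0.00074622]), 'effort': array([ 7.38936578e-04, -4.16780806e+01, -2.45818645e+01, -1.46870275e-04,
        1.08785561e-02,  5.27793446e-06]), 'position': array([0.20862489, 0.53521444, 0.211855  ]), 'ee_rot': array([-2.72053469e-04,  1.84818057e-01,  9.82772348e-01, -8.51132799e-04]), 'contact_force': array([ 0.04621435, -0.01737738,  0.13991238]), 'moment': array([ 0.00512528,  0.05334223, -0.0133989 ]), 'gripper_force': 0.0, 'width': 0.08555143490535005}
top 563.1616177051368 [ 0.29988633 -0.02512989  1.42699441]
top stand 0.8 [349.1 227.6] [ 0.6292 -0.1144  0.    ]
top plate 0.97 [230.8 301. ] [0.4494 0.1943 0.012 ]
top plate 0.85 [394.1 332.5] [ 0.3534 -0.2121  0.012 ]
top plate 0.8 [219.6 214.9] [0.6748 0.221  0.012 ]
top mark 0.95 [328.5 349.7] [ 0.3182 -0.0465  0.02  ]
top mark 0.82 [240. 304.] [0.4401 0.17   0.02  ]
top mark 0.75 [210.5 217.3] [0.6673 0
[... 454 characters left out ...]
0.2147 0.012 ]
scene plate 0.95 [301.1 280.8] [ 0.5545 -0.1071  0.012 ]
scene plate 0.87 [247.9 233.2] [ 0.3522 -0.0643  0.012 ]
scene mark 0.92 [304.9 286.5] [ 0.5756 -0.12    0.02  ]
scene mark 0.9 [202.9 277.3] [ 0.3618 -0.2385  0.02  ]
scene mark 0.85 [329.4 196.2] [0.4495 0.1593 0.02  ]
scene stop 0.56 [344.5 306.1] [ 0.6791 -0.1076  0.012 ]
scene beam 0.79 [342.2 287.9] [ 0.6736 -0.1114  0.082 ]
scene beam 0.26 [385.8 139.8] [0.4852 0.3826 0.082 ]
scene carriage_top 0.94 [334.7 260.2] [ 0.6214 -0.0653  0.095 ]
scene cap_top 0.74 [332.7 250.9] [ 0.621  -0.0732  0.135 ]
scene cap_top 0.19 [281.  331.3] [ 0.656  -0.3006  0.135 ]
scene point_tip 0.49 [244.3 411.1] [ 0.664  -0.4381  0.028 ]
```

View pics/top0.png

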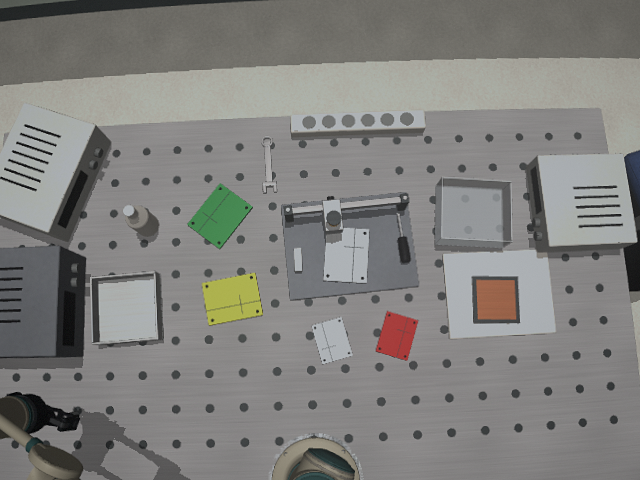

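View pics/scene0.png

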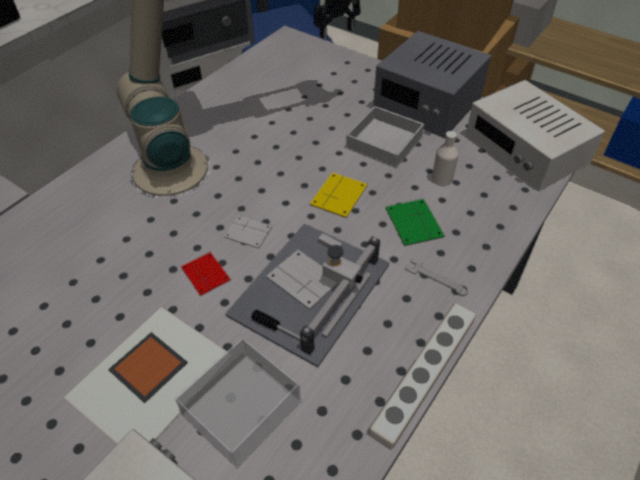

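Top view: the stand is centred near (350,245) and the candidate blanks are the white one on the bed (347,256), small white (332,340), red (397,335), yellow (232,299) and green (220,215). The one on the stand's bed, the larger white one, is the plate; I'll check it in a crop.

Run:
```python
import cv2
a=cv2.imread("pics/top0.png")[182:308,272:432]
cv2.imwrite("pics/topc.png",cv2.resize(a,None,fx=4.5,fy=4.5,interpolation=cv2.INTER_CUBIC))
```

```text
(no output)
```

View pics/topc.png

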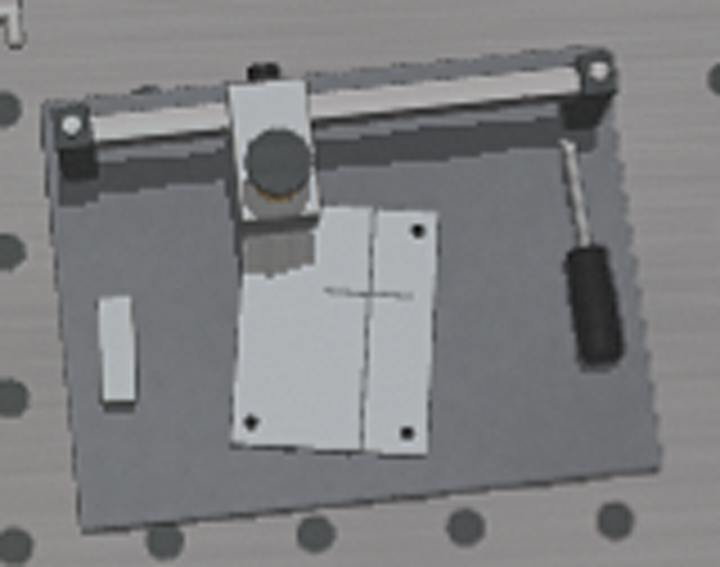

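The crop confirms it: white plate with four holes and a cross at crop (369,294). Near plate corners are at (231,444) and (427,455), bed near corners at (83,531) and (660,469), and post screws at (71,125) and (598,71).

```bash
cat >> h.py <<'E'
from scipy.optimize import least_squares
def SW(s,p):
    c,q=np.cos(s[2]),np.sin(s[2]); p=np.atleast_2d(p)
    return np.c_[s[0]+c*p[:,0]-q*p[:,1], s[1]+q*p[:,0]+c*p[:,1], p[:,2]]
def WS(s,P):
    c,q=np.cos(s[2]),np.sin(s[2]); d=np.atleast_2d(P)[:,:2]-s[:2]
    return np.c_[c*d[:,0]+q*d[:,1], -q*d[:,0]+c*d[:,1]]
E
python3 - <<'E'
from h import *
f=lambda l: np.array(l,float)/4.5+[272,182]-0.4
c=K("top")
sp=f([(83,531),(660,469),(43,102),(71,125),(598,71)])
S=np.array([[-.17,.165,.012],[-.17,-.165,.012],[.08,.165,.012],[.042,.145,.094],[.042,-.145,.094]])
r=least_squares(lambda s:(topix("top",SW(s,S),c)-sp).ravel(),[.63,-.11,0]); print("stand",r.x,np.round(r.fun,1))
pp=f([(231,444),(427,455),(438,211),(369,294)])
P=np.array([[-.07,.055,.02],[-.07,-.055,.02],[.07,-.055,.02],[.02,-.018,.02]])
q=least_squares(lambda s:(topix("top",SW(s,P),c)-pp).ravel(),[.55,-.1,0]); print("plate",q.x,np.round(q.fun,1))
s=r.x
print("plate in stand",WS(s,q.x[:2]),q.x[2]-s[2],"near corners world",SW(q.x,P[:2]),"stand",WS(s,SW(q.x,P)))
cap=toworld("top",f([(278,163)]),.135); print("cap",cap,WS(s,cap))
print("scene cap",WS(s,toworld("scene",[332.7,250.9],.135)),"beam",SW(s,[.042,0,.082]))
np.save("s.npy",s)
st=manip.get_state(); print(cv2.Rodrigues(np.eye(3))[0].T, st["position"])
k=K("wrist"); T=k[2]; from scipy.spatial.transform import Rotation as R
w,x,y,z=st["ee_rot"]; Rt=R.from_quat([x,y,z,w]).as_matrix(); print(np.round(Rt,3)); o=-T[:3,:3].T@T[:3,3]; print("cam in tool",Rt.T@(o-st["position"]),"cam axes in tool",np.round(Rt.T@T[:3,:3].T,3),k[0])
E
```

```text
stand [ 0.62700076 -0.1079413   0.06269593] [-0.6  0.   0.8  0.  -0.8 -0.1  0.2 -0.1  0.3  0.1]
plate [ 0.55570075 -0.10200119 -0.10109943] [ 0.  -0.1  0.1  0.  -0.1  0.1 -0.  -0.1]
plate in stand [[-0.07078775  0.01039573]] -0.16379535274963533 near corners world [[ 0.49160918 -0.04021712  0.02      ]
 [ 0.48050718 -0.14965544  0.02      ]] stand [[-0.13088232  0.07607406]
 [-0.14881935 -0.03245365]
 [-0.01069318 -0.0552826 ]
 [-0.05399059 -0.01062463]]
cap [[ 0.62330157 -0.07010192  0.135     ]] [[-0.00132111  0.03799681]]
scene cap [[-0.00379206  0.03502165]] beam [[ 0.66891824 -0.10530979  0.082     ]]
[[0. 0. 0.]] [0.20892428 0.53574887 0.21274831]
[[-0.932  0.363  0.   ]
 [ 0.363  0.932  0.   ]
 [-0.     0.    -1.   ]]
cam in tool [ 7.62893232e-02  7.78894074e-05 -1.60393469e-01] cam axes in tool [[-0.001 -0.954 -0.299]
 [ 1.    -0.001  0.   ]
 [-0.    -0.299  0.954]] [[388.71246459   0.         316.97668709]
 [  0.         388.71246459 233.37934597]
 [  0.           0.           1.        ]]
```

servo_tool(
  increments=[
    [-3,-3.4,0,0,0,0,0.06],
    [-3,-3.4,0,0,0,0,0.06],
    [-3,-3.4,0,0,0,0,0.06],
    [-3,-3.4,0,0,0,0,0.06],
    [-3,-3.4,0,0,0,0,0.06],
  ],
  squeeze=40,
)

```text
clock: 1.4
position: [0.2872, 0.3213, 0.2129]
ee_rot: [0.0, 0.184, 0.983, 0.0]
contact_force: [1.5, 0.3, 0.1]
width: 0.0404
gripper_force: 0.0
```

servo_tool(
  increments=[
    [-3,-3.4,0,0,0,0,0.06],
    [-3,-3.4,0,0,0,0,0.06],
    [-3,-3.4,0,0,0,0,0.06],
    [-3,-3.4,0,0,0,0,0.06],
    [-3,-3.4,0,0,0,0,0.06],
  ],
)

```text
clock: 1.9
position: [0.3653, 0.1083, 0.2131]
ee_rot: [0.001, 0.185, 0.983, 0.0]
contact_force: [0.2, 0.3, -0.7]
width: 0.0401
gripper_force: 0.0
```

servo_tool(
  increments=[
    [-3,-3.4,0,0,0,0,0.06],
    [-3,-3.4,0,0,0,0,0.06],
    [-3,-3.4,0,0,0,0,0.06],
    [-3,-3.4,0,0,0,0,0.06],
    [-3,-3.4,0,0,0,0,0.06],
  ],
)

```text
clock: 2.4
position: [0.4433, -0.1049, 0.2129]
ee_rot: [0.0, 0.185, 0.983, 0.0]
contact_force: [1.4, 0.1, 1.1]
width: 0.0399
gripper_force: 0.0
```

servo_tool(
  increments=[
    [0,0,0,0,0,-8.3,0.06],
    [0,0,0,0,0,-8.3,0.06],
    [0,0,0,0,0,-8.3,0.06],
    [0,0,0,0,0,0,0.06],
    [0,0,0,0,0,0,0.06],
  ],
)

```text
clock: 2.9
position: [0.4429, -0.1029, 0.2128]
ee_rot: [0.0, -0.03, 1.0, 0.0]
contact_force: [-0.3, -0.6, 0.5]
width: 0.0402
gripper_force: 0.0
```

```bash
cat >> h.py <<'E'
from scipy.spatial.transform import Rotation as R
def pose():
    st=manip.get_state(); w,x,y,z=st["ee_rot"]; return st,st["position"],R.from_quat([x,y,z,w]).as_matrix()
def goto(s,tgt,yaw=0):
    """tgt in stand frame (m): prints the shift in tool axes cm and the turn in deg needed"""
    st,p,Rt=pose(); W=SW(s,tgt)[0]; a=s[2]+yaw
    Rd=np.array([[-np.cos(a),-np.sin(a),0],[-np.sin(a),np.cos(a),0],[0,0,-1]]).T.T
    Rd=np.c_[[-np.cos(a),-np.sin(a),0],[-np.sin(a),np.cos(a),0],[0,0,-1]]
    print("t",round(st["clock"],2),"stand pos mm",np.round(WS(s,p)[0]*1e3,1),"z",round(p[2]*1e3,1),"F",np.round(st["contact_force"],1),"w",round(st["width"]*1e3,1))
    print(" turn",np.round(np.degrees(R.from_matrix(Rt.T@Rd).as_rotvec()),2),"shift(after turn) cm",np.round(Rd.T@(W-p)*100,2))
E
python3 - <<'E'
from h import *
s=np.load("s.npy"); goto(s,[-.185,.013,.0205]); print(manip.get_state()["qpos"])
snap("wrist","w0")
for l,z in(("mark",.020),("plate",.012),("point_tip",.028),("stop",.012),("cap_top",.135),("carriage_top",.095),("beam",.082)):
    for r in finder.tip_of(l,"wrist")[:2]: print(l,round(r["p"],2),np.round(r["at"],1),np.round(WS(s,toworld("wrist",r["at"],z))*1e3,1))
E
```

```text
t 2.9 stand pos mm [-183.5   16.6] z 212.8 F [-0.3 -0.6  0.5] w 40.2
 turn [ 0.    0.01 -0.16] shift(after turn) cm [ 0.15 -0.36 19.23]
[-3.81533535e-01  9.28371436e-02  1.74126678e+00  1.09431897e-04
  1.30728259e+00 -2.01222725e+00]
mark 0.87 [172.   93.6] [[-276.5 -108.8]]
mark 0.78 [294.9 320.6] [[-55.2  -6.2]]
plate 0.76 [572.7 398.7] [[ 57.4 316.7]]
plate 0.69 [314.1 300.6] [[-74.   13.7]]
point_tip 0.38 [308.8 300.9] [[-81.9   8.6]]
stop 0.84 [304.6 399.3] [[51.2  2.5]]
stop 0.61 [311.  301.8] [[-72.6  10.5]]
cap_top 0.37 [304.5 355.4] [[-93.5   7.8]]
carriage_top 0.69 [341.8 417.1] [[-0.5 38.8]]
```

View pics/w0.png

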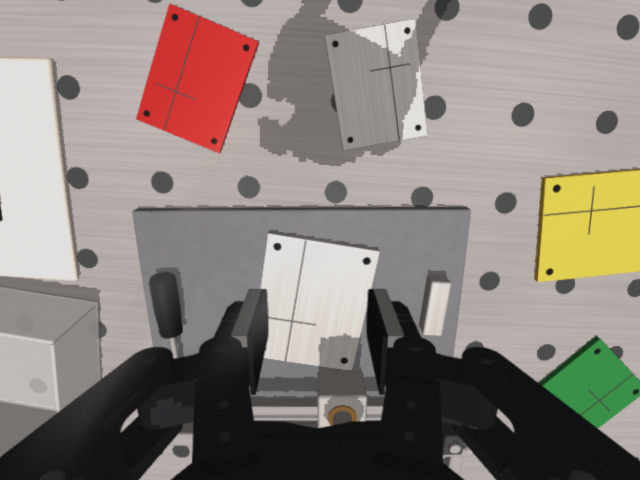

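Wrist view: the plate with its cross is near (292,320), the carriage is at (342,415), and the bed's near edge runs along row 208. I'll lower in front of the near edge.

servo_tool(
  increments=[
    [0.15,-0.36,4,0,0,0,0.06],
    [0,0,4,0,0,0,0.06],
    [0,0,4,0,0,0,0.06],
    [0,0,4,0,0,0,0.06],
    [0,0,2.4,0,0,0,0.06],
  ],
)

```text
clock: 3.8
position: [0.44, -0.1059, 0.0263]
ee_rot: [-0.002, -0.031, 1.0, 0.001]
contact_force: [0.1, -0.1, -0.0]
width: 0.0399
gripper_force: 0.0
```

servo_tool(
  increments=[
    [0,0,0.4,0,0,0,0.06],
    [0,0,0.4,0,0,0,0.06],
    [0,0,0,0,0,0,0.06],
    [0,0,0,0,0,0,0.06],
    [0,0,0,0,0,0,0.06],
  ],
)

```text
clock: 4.3
position: [0.4426, -0.1069, 0.0218]
ee_rot: [0.001, -0.031, 1.0, -0.001]
contact_force: [0.4, -0.3, -0.1]
width: 0.0401
gripper_force: 0.0
```

Run:
```python
from h import *
s=np.load("s.npy"); goto(s,[-.115,.013,.0205])
snap("wrist","w1")
```

```text
t 4.3 stand pos mm [-184.    12.6] z 21.8 F [ 0.4 -0.3 -0.1] w 40.1
 turn [-0.06  0.14  0.01] shift(after turn) cm [-6.9   0.04  0.13]
```

View pics/w1.png

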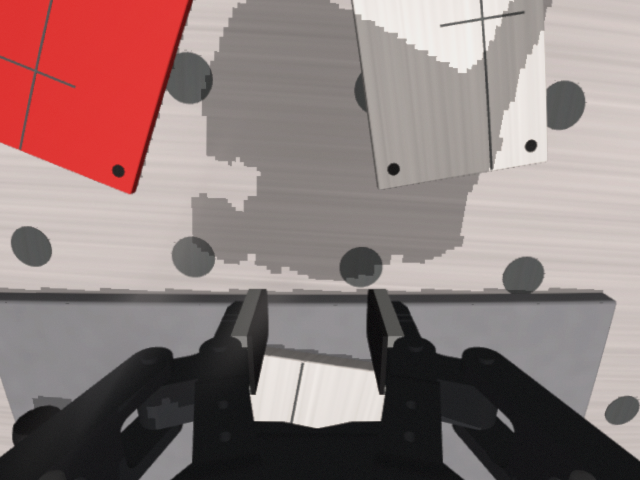

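Wrist view: fingers are down at the bed edge, one each side of the scribed line, with the plate's near edge just ahead (row ~360). Pushing now.

servo_tool(
  increments=[
    [-1.2,0.05,0.12,0,0,0,0.06],
    [-1.2,0,0,0,0,0,0.06],
    [-1.2,0,0,0,0,0,0.06],
    [-1,0,0,0,0,0,0.06],
    [-1,0,0,0,0,0,0.06],
  ],
)

```text
clock: 4.85
position: [0.4987, -0.1024, 0.0194]
ee_rot: [0.0, -0.032, 1.0, 0.0]
contact_force: [0.1, -0.0, 0.7]
width: 0.0405
gripper_force: 0.0
```

servo_tool(
  increments=[
    [-0.6,0,0,0,0,0,0.06],
    [-0.6,0,0,0,0,0,0.06],
    [-0.4,0,0,0,0,0,0.06],
    [0,0,0,0,0,0,0.06],
    [0,0,0,0,0,0,0.06],
  ],
)

```text
clock: 5.35
position: [0.513, -0.1014, 0.0194]
ee_rot: [-0.0, -0.031, 1.0, 0.0]
contact_force: [1.0, -0.5, 1.0]
width: 0.04
gripper_force: 0.0
```

Run:
```python
from h import *
s=np.load("s.npy"); goto(s,[-.101,.013,.0205])
im=snap("top","top1")[182:308,272:432]
cv2.imwrite("pics/top1c.png",cv2.resize(im[:,:,::-1],None,fx=4.5,fy=4.5,interpolation=cv2.INTER_CUBIC))
```

```text
t 5.35 stand pos mm [-113.3   13.6] z 19.4 F [ 1.  -0.5  1. ] w 40.0
 turn [ 0.02 -0.03  0.01] shift(after turn) cm [-1.23 -0.06 -0.11]
```

View pics/top1c.png

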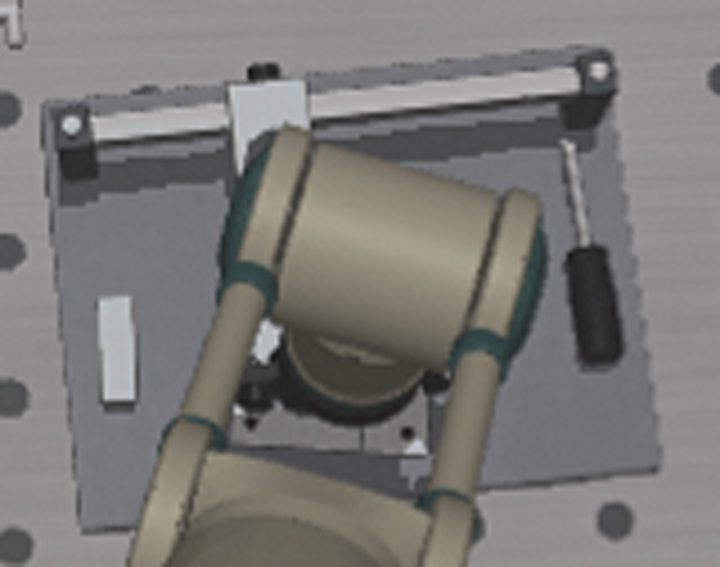

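The top crop shows the near edge has not moved (rows 445–455), so the fingertips passed over the plate. I'll lift, go back, and lower until touch.

servo_tool(
  increments=[
    [0,0,-1,0,0,0,0.06],
    [2.4,0,0,0,0,0,0.06],
    [2.4,0,0,0,0,0,0.06],
    [0.5,0,0,0,0,0,0.06],
    [0,0,0.6,0,0,0,0.06],
  ],
)

```text
clock: 5.9
position: [0.4612, -0.1053, 0.0245]
ee_rot: [0.001, -0.031, 1.0, -0.0]
contact_force: [0.9, -0.5, -0.5]
width: 0.0398
gripper_force: 0.0
```

servo_tool(
  increments=[
    [0,0,0.3,0,0,0,0.06],
    [0,0,0.3,0,0,0,0.06],
    [0,0,0,0,0,0,0.06],
    [0,0,0,0,0,0,0.06],
    [0,0,0,0,0,0,0.06],
  ],
)

```text
clock: 6.4
position: [0.4609, -0.1049, 0.0174]
ee_rot: [0.0, -0.031, 1.0, 0.0]
contact_force: [-0.4, -0.8, 0.6]
width: 0.0398
gripper_force: 0.0
```

servo_tool(
  increments=[
    [0,0,0.2,0,0,0,0.06],
    [0,0,0,0,0,0,0.06],
    [0,0,0.1,0,0,0,0.06],
    [0,0,0,0,0,0,0.06],
    [0,0,0,0,0,0,0.06],
  ],
)

```text
clock: 6.9
position: [0.4605, -0.1049, 0.0145]
ee_rot: [0.0, -0.031, 1.0, 0.0]
contact_force: [-0.2, -0.8, 0.2]
width: 0.0401
gripper_force: 0.0
```

Run:
```python
from h import *
s=np.load("s.npy"); goto(s,[-.101,.013,.0205])
im=optics.get_image("top"); a=im[182:308,272:432]
b=optics.get_image("wrist")[200:470,80:560]
c=cv2.resize(a,(480,378),interpolation=cv2.INTER_CUBIC)
cv2.imwrite("pics/m2.png",cv2.resize(np.vstack([c[180:],b]),None,fx=1.2,fy=1.2)[:,:,::-1])
```

```text
t 6.9 stand pos mm [-166.    13.5] z 14.5 F [-0.2 -0.8  0.2] w 40.1
 turn [0. 0. 0.] shift(after turn) cm [-6.5  -0.05 -0.6 ]
```

View pics/m2.png

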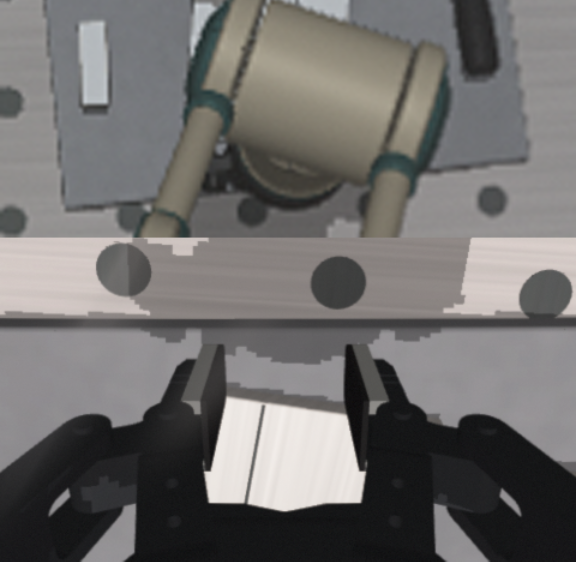

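Run:
```python
from h import *
st,p,Rt=pose(); c=K("wrist")
for x in(.011,-.011):
  for z in(-.03,-.02,-.01,0,.008): print(x,z,np.round(topix("wrist",p+Rt@[x,-.02,z],c),0), "outer",np.round(topix("wrist",p+Rt@[x,-.0345,z],c),0))
print("bed at plate edge under", np.round(topix("wrist",SW(np.load("s.npy"),[[-.155,-.0065,.012],[-.177,-.0065,.012],[-.149,-.0325,.02],[-.131,.076,.02]]),c)))
```

```text
0.011 -0.03 [[263. 296.]] outer [[224. 296.]]
0.011 -0.02 [[266. 285.]] outer [[230. 285.]]
0.011 -0.01 [[269. 275.]] outer [[235. 275.]]
0.011 0 [[272. 266.]] outer [[239. 266.]]
0.011 0.008 [[274. 259.]] outer [[243. 259.]]
-0.011 -0.03 [[266. 347.]] outer [[229. 347.]]
-0.011 -0.02 [[269. 333.]] outer [[234. 333.]]
-0.011 -0.01 [[271. 321.]] outer [[238. 321.]]
-0.011 0 [[274. 310.]] outer [[242. 310.]]
-0.011 0.008 [[275. 302.]] outer [[245. 302.]]
bed at plate edge under [[274. 307.]
 [272. 263.]
 [216. 327.]
 [449. 360.]]
```

servo_tool(
  increments=[
    [0,0,0.1,0,0,0,0.06],
    [0,0,0.1,0,0,0,0.06],
    [0,0,0,0,0,0,0.06],
    [0,0,0,0,0,0,0.06],
    [0,0,0,0,0,0,0.06],
  ],
)

```text
clock: 7.5
position: [0.4605, -0.1049, 0.0125]
ee_rot: [0.0, -0.031, 1.0, 0.0]
contact_force: [0.0, 0.0, 1.1]
width: 0.0401
gripper_force: 0.0
```

servo_tool(
  increments=[
    [0,0,0.1,0,0,0,0.06],
    [0,0,0.1,0,0,0,0.06],
    [0,0,0,0,0,0,0.06],
    [0,0,0,0,0,0,0.06],
    [0,0,0,0,0,0,0.06],
  ],
)

```text
clock: 8.0
position: [0.4605, -0.1049, 0.0105]
ee_rot: [-0.0, -0.031, 1.0, 0.0]
contact_force: [-0.2, 0.2, 0.9]
width: 0.0402
gripper_force: 0.0
```

servo_tool(
  increments=[
    [0,0,0.1,0,0,0,0.06],
    [0,0,0.1,0,0,0,0.06],
    [0,0,0,0,0,0,0.06],
    [0,0,0,0,0,0,0.06],
    [0,0,0,0,0,0,0.06],
  ],
)

```text
clock: 8.5
position: [0.4606, -0.1049, 0.0085]
ee_rot: [0.0, -0.031, 1.0, 0.0]
contact_force: [-0.1, -0.5, -0.2]
width: 0.0402
gripper_force: 0.0
```

servo_tool(
  increments=[
    [0,0,0.1,0,0,0,0.06],
    [0,0,0.1,0,0,0,0.06],
    [0,0,0,0,0,0,0.06],
    [0,0,0,0,0,0,0.06],
    [0,0,0,0,0,0,0.06],
  ],
)

```text
clock: 9.0
position: [0.4606, -0.1049, 0.0065]
ee_rot: [0.0, -0.031, 1.0, 0.0]
contact_force: [-0.2, 0.6, 0.2]
width: 0.0401
gripper_force: 0.0
```

servo_tool(
  increments=[
    [0,0,0.1,0,0,0,0.06],
    [0,0,0.1,0,0,0,0.06],
    [0,0,0.1,0,0,0,0.06],
    [0,0,0,0,0,0,0.06],
    [0,0,0,0,0,0,0.06],
  ],
)

```text
clock: 9.5
position: [0.4605, -0.1049, 0.0034]
ee_rot: [-0.0, -0.031, 1.0, 0.0]
contact_force: [-0.2, 0.3, 0.4]
width: 0.0403
gripper_force: 0.0
```

Run:
```python
from h import *
s=np.load("s.npy"); goto(s,[-.101,.013,.0205])
b=optics.get_image("wrist"); cv2.imwrite("pics/w3.png",b[:,:,::-1])
for l in("mark","plate"):
    for r in finder.tip_of(l,"wrist")[:2]: print(l,r)
a=optics.get_image("scene")[210:370,220:400]
c=cv2.resize(a,(540,480),interpolation=cv2.INTER_CUBIC)
cv2.imwrite("pics/m3.png",np.hstack([c,b[250:450,200:440][:, :].repeat(1,0) if 0 else cv2.resize(b[250:410,230:316],(258,480))])[:,:,::-1])
```

```text
t 9.5 stand pos mm [-165.9   13.5] z 3.4 F [-0.2  0.3  0.4] w 40.3
 turn [ 0.01 -0.    0.  ] shift(after turn) cm [-6.49 -0.05 -1.71]
plate {'at': [467.9, 4.7], 'p': 0.7}
```

View pics/m3.png

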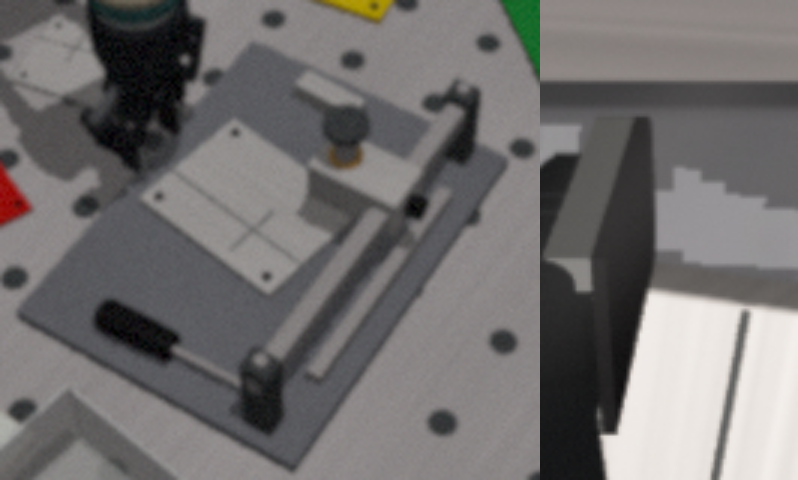

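Vision gives the fingertips as about 20 mm behind the TCP at this opening: near pad corners at wrist (267,289) and (267,335). In the scene crop the tips hang at (140,160), clear of the bed. Continuing down guarded.

servo_tool(
  increments=[
    [0,0,0.15,0,0,0,0.06],
    [0,0,0.15,0,0,0,0.06],
    [0,0,0.15,0,0,0,0.06],
    [0,0,0.15,0,0,0,0.06],
    [0,0,0,0,0,0,0.06],
  ],
)

```text
clock: 10.2
position: [0.4603, -0.1048, -0.0028]
ee_rot: [-0.0, -0.031, 1.0, 0.0]
contact_force: [-0.2, -0.9, 0.2]
width: 0.0398
gripper_force: 0.0
```

servo_tool(
  increments=[
    [0,0,0.1,0,0,0,0.06],
    [0,0,0.1,0,0,0,0.06],
    [0,0,0,0,0,0,0.06],
    [0,0,0,0,0,0,0.06],
    [0,0,0,0,0,0,0.06],
  ],
)

```text
clock: 10.7
position: [0.4606, -0.1049, -0.0045]
ee_rot: [0.0, -0.031, 1.0, 0.0]
contact_force: [-0.1, -0.5, -0.3]
width: 0.0401
gripper_force: 0.0
```

servo_tool(
  increments=[
    [0,0,0.1,0,0,0,0.06],
    [0,0,0.1,0,0,0,0.06],
    [0,0,0,0,0,0,0.06],
    [0,0,0,0,0,0,0.06],
    [0,0,0,0,0,0,0.06],
  ],
)

```text
clock: 11.2
position: [0.4606, -0.1049, -0.0065]
ee_rot: [0.0, -0.031, 1.0, 0.0]
contact_force: [-0.3, 0.4, 0.4]
width: 0.0401
gripper_force: 0.0
```

servo_tool(
  increments=[
    [0,0,0.1,0,0,0,0.06],
    [0,0,0.1,0,0,0,0.06],
    [0,0,0,0,0,0,0.06],
    [0,0,0,0,0,0,0.06],
    [0,0,0,0,0,0,0.06],
  ],
)

```text
clock: 11.7
position: [0.4606, -0.1049, -0.0081]
ee_rot: [0.0, -0.031, 1.0, -0.0]
contact_force: [-1.6, -0.3, 5.7]
width: 0.0399
gripper_force: 2.7
```

Bed touch at TCP z ≈ -0.008, so the tips sit 20 mm behind the reported TCP at this opening. Raise 2 mm and push.

servo_tool(
  increments=[
    [0,0,-0.25,0,0,0,0.06],
    [-1,0,0,0,0,0,0.06],
    [-1,0,0,0,0,0,0.06],
    [-1,0,0,0,0,0,0.06],
    [-1,0,0,0,0,0,0.06],
  ],
)

```text
clock: 12.2
position: [0.5011, -0.1023, -0.0062]
ee_rot: [-0.0, -0.032, 1.0, 0.0]
contact_force: [-3.9, -1.0, 1.5]
width: 0.04
gripper_force: 1.3
```

servo_tool(
  increments=[
    [-0.7,0,0,0,0,0,0.06],
    [-0.5,0,0,0,0,0,0.06],
    [-0.4,0,0,0,0,0,0.06],
    [0,0,0,0,0,0,0.06],
    [0,0,0,0,0,0,0.06],
  ],
)

```text
clock: 12.7
position: [0.517, -0.1013, -0.006]
ee_rot: [0.001, -0.031, 1.0, 0.0]
contact_force: [0.0, -0.8, -0.9]
width: 0.0402
gripper_force: 0.0
```

Run:
```python
from h import *
s=np.load("s.npy"); goto(s,[-.101,.013,-.0055])
b=optics.get_image("wrist"); cv2.imwrite("pics/w4.png",b[:,:,::-1])
g=cv2.cvtColor(b,cv2.COLOR_RGB2GRAY).astype(int)
for c in(280,290,320,340,355): print(c,g[295:345:2,c])
```

```text
t 12.7 stand pos mm [-109.3   13.5] z -6.0 F [ 0.  -0.8 -0.9] w 40.2
 turn [0.   0.07 0.  ] shift(after turn) cm [-0.83 -0.05 -0.05]
280 [116 117 117 117 119 119 118 118 118 116 117 117 116 116 143 170 147 117
 116 112 112 113 115 173 241]
290 [115 117 116 117 117 118 117 117 117 116 115 116 114 116 116 114 116 116
 116 111 112 112 115 143 236]
320 [115 114 115 114 114 114 115 115 115 114 113 115 113 115 114 115 117 114
 115 111 111 114 117 132 169]
340 [115 114 114 114 115 114 115 115 114 116 115 113 114 115 115 115 116 115
 114 111 111 113 115 129 169]
355 [115 114 114 115 115 115 115 116 117 115 117 116 117 115 116 116 116 115
 115 107 111 111 113 129 168]
```

The plate is squared to the fingers: its near edge is level at row ~342. Seating it against the bar now.

servo_tool(
  increments=[
    [-0.2,0,0,0,0,0,0.06],
    [-0.2,0,0,0,0,0,0.06],
    [-0.2,0,0,0,0,0,0.06],
    [-0.1,0,0,0,0,0,0.06],
    [0,0,0,0,0,0,0.06],
  ],
)

```text
clock: 13.25
position: [0.5234, -0.1008, -0.0061]
ee_rot: [-0.0, -0.031, 1.0, 0.0]
contact_force: [-2.4, -0.8, 1.3]
width: 0.0404
gripper_force: 0.9
```

servo_tool(
  increments=[
    [-0.1,0,0,0,0,0,0.06],
    [-0.1,0,0,0,0,0,0.06],
    [0,0,0,0,0,0,0.06],
    [0,0,0,0,0,0,0.06],
    [0,0,0,0,0,0,0.06],
  ],
)

```text
clock: 13.75
position: [0.5246, -0.1007, -0.0061]
ee_rot: [-0.001, -0.031, 1.0, 0.0]
contact_force: [-5.0, -0.1, 3.4]
width: 0.0402
gripper_force: 2.5
```

Run:
```python
from h import *
s=np.load("s.npy"); goto(s,[-.101,.013,-.0055])
```

```text
t 13.75 stand pos mm [-101.7   13.6] z -6.1 F [-5.  -0.1  3.4] w 40.2
 turn [ 0.02 -0.08  0.01] shift(after turn) cm [-0.07 -0.06 -0.06]
```

servo_tool(
  increments=[
    [-0.1,0,0,0,0,0,0.06],
    [-0.1,0,0,0,0,0,0.06],
    [0,0,0,0,0,0,0.06],
    [0,0,0,0,0,0,0.06],
    [0,0,0,0,0,0,0.06],
  ],
)

```text
clock: 14.25
position: [0.5247, -0.1006, -0.0061]
ee_rot: [-0.003, -0.032, 0.999, 0.0]
contact_force: [-9.7, -2.0, 6.4]
width: 0.0401
gripper_force: 4.4
```

Seated: position is steady and force has risen to 10 N. Back off, rise, and look from above.

servo_tool(
  increments=[
    [0.8,0,0,0,0,0,0.06],
    [1.2,0,0,0,0,0,0.06],
    [0,0,-4,0,0,0,-0.5],
    [0,0,-4.5,0,0,0,-1],
    [0,0,-4.5,0,0,0,-1],
  ],
)

```text
clock: 14.75
position: [0.5076, -0.1019, 0.1253]
ee_rot: [0.001, -0.031, 1.0, 0.0]
contact_force: [1.6, -0.6, -0.3]
width: 0.0817
gripper_force: 0.0
```

servo_tool(
  increments=[
    [0,-0.7,-4.5,0,0,0,-1],
    [0,-0.7,-4.5,0,0,0,-1],
    [-4,-0.7,0,0,0,0,-1],
    [-4,0,0,0,0,0,-1],
    [0,0,0,0,0,0,-1],
  ],
)

```text
clock: 15.25
position: [0.5938, -0.1183, 0.2139]
ee_rot: [0.003, -0.032, 0.999, -0.0]
contact_force: [-0.6, -0.3, 1.0]
width: 0.0854
gripper_force: 0.0
```

Run:
```python
from h import *
s=np.load("s.npy"); goto(s,[-.04,-.008,.22])
b=snap("wrist","w5"); c=K("wrist")
for l,z in(("mark",.020),("plate",.012),("stop",.012),("cap_top",.135),("carriage_top",.095),("beam",.082)):
    for r in finder.tip_of(l,"wrist")[:2]: print(l,round(r["p"],2),np.round(r["at"],1),np.round(WS(s,toworld("wrist",r["at"],z,c))*1e3,1))
```

```text
t 15.25 stand pos mm [-33.7  -8.3] z 213.9 F [-0.6 -0.3  1. ] w 85.4
 turn [-0.04  0.39  0.03] shift(after turn) cm [ 0.63  0.03 -0.61]
mark 0.73 [332.4 228.5] [[-6.8  7.1]]
plate 0.81 [621.1 283.4] [[ 56.1 314.7]]
plate 0.73 [350.4 209. ] [[-23.9  24.4]]
stop 0.7 [324.7 273.8] [[43.3  0.2]]
cap_top 0.69 [386.6 277.8] [[-7. 39.]]
cap_top 0.43 [470.4 152.7] [[-89.9  86.1]]
carriage_top 0.91 [380.6 257.4] [[-6.3 41.3]]
beam 0.74 [328.3 296.6] [[33.5  1.8]]
```

View pics/w5.png

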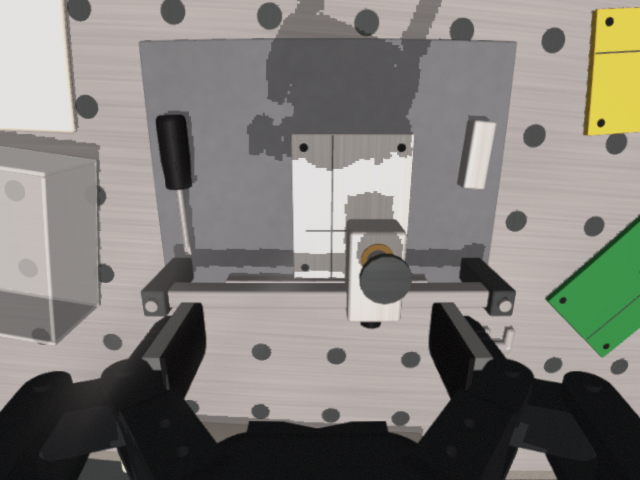

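Wrist view: the plate is flat against the bar (far edge row ~277) with the cross at (332,230) and cap at (386,278). Screws are at (151,306) and (505,306), bed near corners at (140,42) and (516,41). I'll refine with those references.

```bash
cat >> h.py <<'E'
def pnp(px,P,c):
    """camera correction (small 6-dof, weak prior) so that stand points P(world) match px"""
    k,d,T=c
    def TT(v):
        D=np.eye(4); D[:3,:3]=cv2.Rodrigues(v[:3])[0]; D[:3,3]=v[3:]; return D@T
    f=lambda v: np.r_[(topix("",P,(k,d,TT(v)))-px).ravel(), v[:3]/.01, v[3:]/.003]
    r=least_squares(f,np.zeros(6)); return (k,d,TT(r.x)),r
E
python3 - <<'E'
from h import *
s=np.load("s.npy"); c=K("wrist"); b=cv2.imread("pics/w5.png"); g=cv2.cvtColor(b,cv2.COLOR_BGR2GRAY).astype(np.float32)
cols=np.arange(322,343)
L=[]
for r in list(range(165,225,6))+[238,244,250,256]:
    w=np.clip(np.median(g[r,cols])-g[r,cols]-15,0,None); L.append(((w*cols).sum()/max(w.sum(),1e-6),r))
print(np.round(L,1).tolist())
# horizontal line row
rows=np.arange(222,240)
for cc in(312,318,324,338,342): w=np.clip(np.median(g[rows,cc])-g[rows,cc]-15,0,None); print(cc,(w*rows).sum()/max(w.sum(),1e-6))
# screws: bright blobs; bed corner
for x0 in(140,494):
    w=np.clip(g[296:317,x0:x0+22]-150,0,None); yy,xx=np.mgrid[296:317,x0:x0+22]; print("screw",(w*xx).sum()/w.sum(),(w*yy).sum()/w.sum())
    S=0
for r in(60,150,220):
    gx=np.abs(np.diff(g[r])); print("bed edges row",r,130+np.argmax(gx[130:185]) ,460+np.argmax(gx[480:530])+20)
E
```

```text
[[331.9, 165.0], [331.9, 171.0], [332.0, 177.0], [331.9, 183.0], [331.9, 189.0], [331.8, 195.0], [331.8, 201.0], [331.7, 207.0], [331.5, 213.0], [331.5, 219.0], [331.1, 238.0], [331.1, 244.0], [331.0, 250.0], [330.9, 256.0]]
312 230.43965517241378
318 230.44871794871796
324 230.44736842105263
338 230.375
342 230.3793103448276
screw 147.04091341579448 307.18807484934985
screw 507.9649827784156 307.35619977037885
bed edges row 60 139 514
bed edges row 150 159 490
bed edges row 220 158 505
```

Run:
```python
from h import *
s=np.load("s.npy"); b=cv2.imread("pics/w5.png"); g=cv2.cvtColor(b,cv2.COLOR_BGR2GRAY).astype(np.float32)
for x0 in(143,497):
    p=g[299:314,x0:x0+17]; w=np.clip(p-120,0,None); n,lab,stt,cen=cv2.connectedComponentsWithStats((p>130).astype(np.uint8)); print("screw",[(int(a[4]),np.round(q+[x0,299],1)) for a,q in zip(stt[1:],cen[1:])])
c=K("wrist")
S=np.array([[-.17,.165,.012],[-.17,-.165,.012],[.042,.145,.094],[.042,-.145,.094],[0,np.nan,.02]])[:4]
px=np.array([(515.5,41),(140,42),(505.5,306),(151.5,306)],float)
print("pre",np.round(topix("wrist",SW(s,S),c)-px,1).tolist())
c2,r=pnp(px,SW(s,S),c); print(np.round(r.fun[:8],1),np.round(r.x,4))
for nm,p,z in(("cross",(331.3,230.4),.02),("cap",(386,278),.135),("cap net",(386.6,277.8),.135),("carr net",(380.6,257.4),.095),("carL",(348,321),.095),("carR",(403,320),.095),("nearL",(292.5,134.5),.02),("nearR",(413,134),.02)):
    print(nm,np.round(WS(s,toworld("",p,z,c2))*1e3,1),"uncorr",np.round(WS(s,toworld("",p,z,c))*1e3,1))
gr=g[300:318]; 
for rr in(298,305,312): print(rr,np.argmax(np.diff(g[rr,335:360]))+335.5,np.argmin(np.diff(g[rr,390:415]))+390.5)
```

```text
screw [(106, array([150.6, 306.2])), (4, array([143. , 311.5]))]
screw [(102, array([505.1, 306. ])), (8, array([512.9, 310.4]))]
pre [[-1.5, 9.4], [-4.1, 8.3], [-3.5, 8.7], [-2.1, 9.2]]
[ 1.2  0.5 -1.3  0.2 -0.8 -0.2  0.8  0. ] [ 0.0032  0.0052 -0.0002  0.0004 -0.0064  0.0002]
cross [[-0.2  4.1]] uncorr [[-8.1  6.4]]
cap [[-1.8 37.7]] uncorr [[-9.7 39. ]]
cap net [[-1.9 38.1]] uncorr [[-9.8 39.4]]
carr net [[-1.3 40.1]] uncorr [[-9.2 41.7]]
carL [[54.6 16.1]] uncorr [[46.1 17.9]]
carR [[53.8 61.3]] uncorr [[45.4 62.8]]
nearL [[-89.9 -31.3]] uncorr [[-97.2 -29. ]]
nearR [[-90.4  76.6]] uncorr [[-97.8  78.3]]
298 348.5 410.5
305 348.5 400.5
312 347.5 398.5
```

Corrected vision: cross at stand (0, 4), blank home (near edge at -90), carriage at y ≈ 38. Now over the carriage to take it across its width.

servo_tool(
  increments=[
    [-1.7,2.3,0,0,0,0,-1],
    [-1.7,2.4,0,0,0,0,-1],
    [0,0,3,0,0,0,-1],
    [0,0,4,0,0,0,-1],
    [0,0,4,0,0,0,-1],
  ],
)

```text
clock: 16.1
position: [0.6197, -0.0686, 0.1039]
ee_rot: [0.001, -0.032, 0.999, -0.0]
contact_force: [0.6, 0.2, -0.2]
width: 0.0853
gripper_force: 0.0
```

servo_tool(
  increments=[
    [0,0,2.4,0,0,0,-1],
    [0,0,1.5,0,0,0,-1],
    [0,0,0.5,0,0,0,-1],
    [0,0,0,0,0,0,-1],
    [0,0,0,0,0,0,-1],
  ],
)

```text
clock: 16.6
position: [0.6203, -0.0691, 0.0612]
ee_rot: [0.001, -0.031, 1.0, -0.0]
contact_force: [-0.4, 0.7, 0.2]
width: 0.0853
gripper_force: 0.0
```

Run:
```python
from h import *
s=np.load("s.npy"); goto(s,[0,.0385,.06])
```

```text
t 16.6 stand pos mm [-4.2 39.2] z 61.2 F [-0.4  0.7  0.2] w 85.3
 turn [-0.03  0.12 -0.  ] shift(after turn) cm [-0.42 -0.07  0.12]
```

Close on it gently and watch the width.

servo_tool(
  increments=[
    [0,0,0,0,0,0,-0.3],
    [0,0,0,0,0,0,0],
    [0,0,0,0,0,0,0.1],
    [0,0,0,0,0,0,0.1],
    [0,0,0,0,0,0,0.1],
  ],
  squeeze=20,
)

```text
clock: 17.1
position: [0.6201, -0.0692, 0.0609]
ee_rot: [0.001, -0.031, 1.0, -0.0]
contact_force: [-0.5, 0.2, 5.7]
width: 0.0436
gripper_force: 21.8
```

servo_tool(
  increments=[
    [0,-0.7,0,0,0,0,0.1],
    [0,-0.8,0,0,0,0,0.1],
    [0,-0.8,0,0,0,0,0.1],
    [0,-0.8,0,0,0,0,0.1],
    [0,-0.3,0,0,0,0,0.1],
  ],
)

```text
clock: 17.6
position: [0.6222, -0.1026, 0.0609]
ee_rot: [0.001, -0.031, 1.0, 0.0]
contact_force: [-1.0, 3.3, 5.6]
width: 0.0432
gripper_force: 21.9
```

servo_tool(
  increments=[
    [0,0,0,0,0,0,0.1],
    [0,0,0,0,0,0,0.1],
    [0,0,0,0,0,0,0.1],
    [0,0,0,0,0,0,0.1],
    [0,0,0,0,0,0,0.1],
  ],
)

```text
clock: 18.1
position: [0.6222, -0.1029, 0.0609]
ee_rot: [0.001, -0.031, 1.0, -0.0]
contact_force: [-1.0, -0.2, 5.4]
width: 0.0438
gripper_force: 21.8
```

Run:
```python
from h import *
s=np.load("s.npy"); goto(s,[0,.0045,.06])
b=snap("wrist","w6"); print(manip.get_state()["gripper_force"])
c=K("top")
print("top cap",[ (round(r["p"],2),np.round(WS(s,toworld("top",r["at"],.135,c))*1e3,1)) for l in [optics.get_image("top")] for r in finder.tip_of("cap_top","top")[:2]])
```

```text
t 18.1 stand pos mm [-4.4  5.3] z 60.9 F [-1.  -0.2  5.4] w 43.8
 turn [-0.03  0.08  0.01] shift(after turn) cm [-0.44 -0.08  0.09]
21.83933973312378
top cap []
```

servo_tool(
  increments=[
    [0,0,0,0,0,0,-0.6],
    [0,0,0,0,0,0,-1],
    [0,0,0,0,0,0,-1],
    [0,0,-3,0,0,0,-1],
    [0,0,-4.5,0,0,0,-1],
  ],
)

```text
clock: 18.75
position: [0.6192, -0.1021, 0.1322]
ee_rot: [-0.004, -0.031, 1.0, 0.001]
contact_force: [0.3, -0.5, -0.1]
width: 0.0854
gripper_force: 0.0
```

servo_tool(
  increments=[
    [0,0,-4.5,0,0,0,-1],
    [1.5,0,-4,0,0,0,-1],
    [2.1,0,0,0,0,0,-1],
    [0,0,0,0,0,0,-1],
    [0,0,0,0,0,0,-1],
  ],
)

```text
clock: 19.25
position: [0.5856, -0.1049, 0.2196]
ee_rot: [-0.0, -0.031, 1.0, 0.0]
contact_force: [-0.3, 0.5, -0.2]
width: 0.0853
gripper_force: 0.0
```

Run:
```python
from h import *
s=np.load("s.npy"); goto(s,[-.04,.0045,.22])
b=snap("wrist","w7")
for l in("cap_top","carriage_top","mark"):
    for r in finder.tip_of(l,"wrist")[:2]: print(l,round(r["p"],2),np.round(r["at"],1))
for l in("cap_top",): 
    for r in finder.silhouettes(l,"wrist")[:1]: print(l,"sil",r["box"])
g=cv2.cvtColor(b,cv2.COLOR_RGB2GRAY)
cv2.imwrite("pics/w7c.png",cv2.resize(b[100:340,120:540][:,:,::-1],(798,456),interpolation=cv2.INTER_CUBIC))
```

```text
t 19.25 stand pos mm [-41.1   5.6] z 219.6 F [-0.3  0.5 -0.2] w 85.3
 turn [ 0.03 -0.   -0.01] shift(after turn) cm [-0.11 -0.11 -0.04]
cap_top 0.77 [320.3 285.3]
carriage_top 0.96 [313.9 268.1]
mark 0.81 [633.8 290.1]
mark 0.79 [317.5 236.5]
cap_top sil [318.3, 283.4, 47.6, 54.7]
```

View pics/w7c.png

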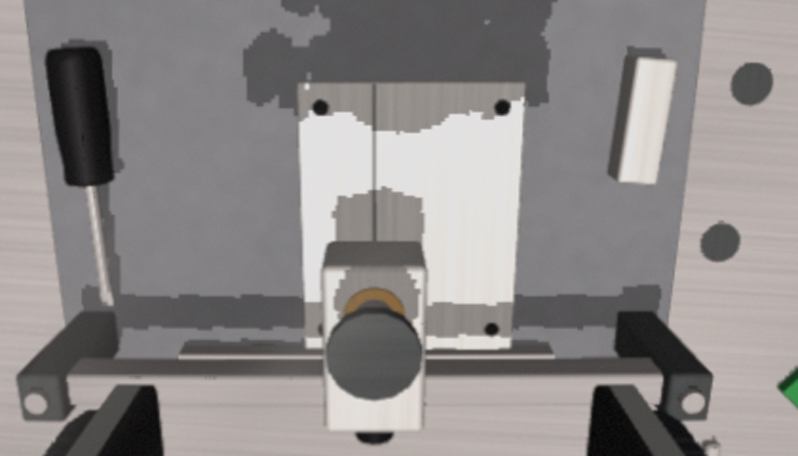

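The crop shows the scribed line at crop x≈374.5, with the carriage edges (323/426) and cap (327/423) centred on it and the blank square against the bar. Sub-pixel check numerically.

Run:
```python
from h import *
s=np.load("s.npy"); b=cv2.imread("pics/w7.png"); g=cv2.cvtColor(b,cv2.COLOR_BGR2GRAY).astype(np.float32); c=K("wrist")
def edge(r,a,z,sign):
    d=sign*np.diff(g[r,a:z]); i=np.argmax(d); w=np.clip(d[max(i-1,0):i+2],0,None); return a+.5+(w*np.arange(max(i-1,0),max(i-1,0)+len(w))).sum()/w.sum()
cols=np.arange(308,328); L=[]
for r in range(175,196,4):
    w=np.clip(np.median(g[r,cols])-g[r,cols]-15,0,None); L.append((w*cols).sum()/w.sum())
print("line",np.round(L,2))
carr=[(edge(r,283,300,1),edge(r,335,350,-1)) for r in(255,262,305,312,318)]; print("carr",np.round(carr,1).tolist())
cap=[(edge(r,285,305,-1),edge(r,330,350,1)) for r in(276,282,288,294)]; print("cap",np.round(cap,1).tolist())
S=np.array([[.042,.145,.094],[.042,-.145,.094]]); px=[]
for x0 in(477,131):
    p=g[304:319,x0:x0+16]; n,lab,st,cen=cv2.connectedComponentsWithStats((p>130).astype(np.uint8)); i=1+np.argmax(st[1:,4]); px.append(cen[i]+[x0,304])
px=np.array(px); print(px)
c2,r=pnp(px,SW(s,S),c); print(np.round(r.x,4))
for nm,k in(("raw",c),("pnp",c2)):
    y=lambda p,z:round(WS(s,toworld("",p,z,k))[0,1]*1e3,2)
    print(nm,"line",y((np.mean(L),185),.02),"carr",[y((np.mean(e),q),.095) for e,q in zip(carr,(255,262,305,312,318))],"cap",[y((np.mean(e),q),.135) for e,q in zip(cap,(276,282,288,294))])
```

```text
line [316.48 316.48 316.49 316.48 316.49 316.49]
carr [[290.9, 342.1], [290.5, 342.4], [291.9, 341.3], [291.8, 341.5], [291.9, 341.1]]
cap [[293.2, 339.6], [291.2, 341.8], [291.3, 341.4], [292.3, 340.6]]
[[484.56       311.75      ]
 [138.13861386 312.12871287]]
[ 0.0019  0.0014 -0.0009  0.0003 -0.0003  0.0009]
raw line 5.39 carr [np.float64(5.41), np.float64(5.37), np.float64(5.42), np.float64(5.49), np.float64(5.35)] cap [np.float64(5.35), np.float64(5.37), np.float64(5.29), np.float64(5.37)]
pnp line 4.56 carr [np.float64(4.62), np.float64(4.56), np.float64(4.57), np.float64(4.63), np.float64(4.48)] cap [np.float64(4.6), np.float64(4.61), np.float64(4.53), np.float64(4.6)]
```

Line 4.56, carriage 4.57, cap 4.59 mm: aligned to about 0.1 mm. Now shut the fingers and go over the cap.

servo_tool(
  increments=[
    [-1,0,0,0,0,0,1],
    [-1.1,0,0,0,0,0,1],
    [-1,0,0,0,0,0,1],
    [-1,0,0,0,0,0,1],
    [0,0,0,0,0,0,1],
  ],
)

```text
clock: 20.0
position: [0.6285, -0.1024, 0.2195]
ee_rot: [0.0, -0.032, 0.999, 0.0]
contact_force: [-0.2, -0.6, 0.2]
width: 0.0119
gripper_force: 0.0
```

servo_tool(
  increments=[
    [0,0,2.5,0,0,0,1],
    [0,0,2.5,0,0,0,1],
    [0,0,1.5,0,0,0,1],
    [0,0,0,0,0,0,1],
    [0,0,0,0,0,0,1],
  ],
)

```text
clock: 20.5
position: [0.6268, -0.1025, 0.1553]
ee_rot: [-0.0, -0.031, 1.0, 0.0]
contact_force: [0.3, -0.5, 0.7]
width: -0.0001
gripper_force: 0.0
```

Run:
```python
from h import *
s=np.load("s.npy"); goto(s,[0,.0054,.15])
print(np.mean([manip.get_state()["contact_force"] for _ in range(5)],0))
b=snap("wrist","w8"); g=cv2.cvtColor(b,cv2.COLOR_RGB2GRAY).astype(int)
for r in range(270,400,8): print(r,g[r,270:366:6])
```

```text
t 20.5 stand pos mm [0.2 5.4] z 155.3 F [ 0.3 -0.5  0.7] w -0.1
 turn [ 0.   -0.    0.01] shift(after turn) cm [ 0.02 -0.    0.53]
[ 0.34472975 -0.5466967   0.69601451]
270 [ 88 163 116 101  76  75  72  70  67  65  63  63  63  62 201 159]
278 [ 92  94 126 108 107 103 101  68  66  64  63  61  64  63  84  84]
286 [159 158 151 217 100  99  96  93  88  93  93  96  94 231 163 155]
294 [195 195 173 236 239  97  88  76  21  87  87 184 239 226 205 206]
302 [196 196 177  48  41  85  87  71  19  85  86  43  22  32 203 202]
310 [197 198  49  41  32  87  86  67  18  86  87  61  20  24 146 207]
318 [196 198  44  40  36  86  88  67  18  85  86  83  29  31  41 207]
326 [203 185  34  29  23  86  85  63  16  87  86  86  23  22  26 201]
334 [204  81  28  21  23  81 132  80  31 131 130  51  22  23  22 203]
342 [104  26  25  21  26  22  22  88  32  99  24  24  23  19  20  23]
350 [26 23 22 25 19 24 25 28 36 22 22 23 22 23 23 22]
358 [23 24 21 19 21 23 23 30 35 20 23 25 24 23 20 22]
366 [21 24 21 23 21 19 20 31 38 22 21 20 21 20 22 24]
374 [23 24 22 20 23 22 20 28 35 22 22 23 24 23 23 21]
382 [24 23 20 22 23 22 25 31 34 24 21 23 22 24 23 21]
390 [25 21 23 23 21 20 30 43 47 25 23 19 23 25 24 23]
398 [ 24  24  24  20  21  20  31 162 204  35  29  19  22  22  22  23]
```

servo_tool(
  increments=[
    [0,0,1,0,0,0,1],
    [0,0,1,0,0,0,1],
    [0,0,0.5,0,0,0,1],
    [0,0,0,0,0,0,1],
    [0,0,0,0,0,0,1],
  ],
)

```text
clock: 21.05
position: [0.6267, -0.1024, 0.1298]
ee_rot: [-0.0, -0.031, 1.0, 0.0]
contact_force: [0.4, 0.8, -0.0]
width: -0.0001
gripper_force: 0.0
```

servo_tool(
  increments=[
    [0,0,0.2,0,0,0,1],
    [0,0,0.2,0,0,0,1],
    [0,0,0.2,0,0,0,1],
    [0,0,0,0,0,0,1],
    [0,0,0,0,0,0,1],
  ],
)

```text
clock: 21.55
position: [0.6267, -0.1024, 0.1239]
ee_rot: [-0.0, -0.031, 1.0, 0.0]
contact_force: [-0.2, -0.3, -0.2]
width: -0.0001
gripper_force: 0.0
```

servo_tool(
  increments=[
    [0,0,0.2,0,0,0,1],
    [0,0,0.2,0,0,0,1],
    [0,0,0,0,0,0,1],
    [0,0,0,0,0,0,1],
    [0,0,0,0,0,0,1],
  ],
)

```text
clock: 22.05
position: [0.6268, -0.1025, 0.12]
ee_rot: [0.0, -0.031, 1.0, 0.0]
contact_force: [-0.1, -0.1, -0.0]
width: 0.0001
gripper_force: 0.0
```

servo_tool(
  increments=[
    [0,0,0.2,0,0,0,1],
    [0,0,0,0,0,0,1],
    [0,0,0,0,0,0,1],
    [0,0,0,0,0,0,1],
    [0,0,0,0,0,0,1],
  ],
)

```text
clock: 22.55
position: [0.6268, -0.1025, 0.118]
ee_rot: [0.0, -0.031, 1.0, 0.0]
contact_force: [-0.4, 0.5, 1.2]
width: 0.0001
gripper_force: 0.0
```

servo_tool(
  increments=[
    [0,0,0.2,0,0,0,1],
    [0,0,0,0,0,0,1],
    [0,0,0,0,0,0,1],
    [0,0,0,0,0,0,1],
    [0,0,0,0,0,0,1],
  ],
)

```text
clock: 23.05
position: [0.627, -0.1025, 0.1162]
ee_rot: [0.0, -0.031, 1.0, -0.0]
contact_force: [-0.6, -1.3, 1.5]
width: -0.0
gripper_force: 0.8
```

servo_tool(
  increments=[
    [0,0,0.2,0,0,0,1],
    [0,0,0,0,0,0,1],
    [0,0,0,0,0,0,1],
    [0,0,0,0,0,0,1],
    [0,0,0,0,0,0,1],
  ],
)

```text
clock: 23.55
position: [0.6269, -0.1025, 0.114]
ee_rot: [0.0, -0.031, 1.0, -0.0]
contact_force: [0.8, 0.2, 0.6]
width: -0.0001
gripper_force: 0.9
```

servo_tool(
  increments=[
    [0,0,0.2,0,0,0,1],
    [0,0,0,0,0,0,1],
    [0,0,0,0,0,0,1],
    [0,0,0,0,0,0,1],
    [0,0,0,0,0,0,1],
  ],
)

```text
clock: 24.05
position: [0.6268, -0.1025, 0.112]
ee_rot: [0.0, -0.031, 1.0, 0.0]
contact_force: [0.1, -0.3, 1.5]
width: 0.0
gripper_force: 0.9
```

Cap touched at TCP z ≈ 0.117. Pressing on.

servo_tool(
  increments=[
    [0,0,0.2,0,0,0,1],
    [0,0,0.2,0,0,0,1],
    [0,0,0.1,0,0,0,1],
    [0,0,0,0,0,0,1],
    [0,0,0,0,0,0,1],
  ],
)

```text
clock: 24.55
position: [0.6268, -0.1025, 0.1081]
ee_rot: [0.0, -0.031, 1.0, -0.0]
contact_force: [-0.0, 0.3, 8.1]
width: 0.0
gripper_force: 4.0
```

servo_tool(
  increments=[
    [0,0,0.1,0,0,0,1],
    [0,0,0.1,0,0,0,1],
    [0,0,0,0,0,0,1],
    [0,0,0,0,0,0,1],
    [0,0,0,0,0,0,1],
  ],
)

```text
clock: 25.05
position: [0.6269, -0.1025, 0.1066]
ee_rot: [0.001, -0.031, 1.0, -0.0]
contact_force: [-2.0, 0.1, 9.1]
width: -0.0001
gripper_force: 4.8
```

servo_tool(
  increments=[
    [0,0,0.1,0,0,0,1],
    [0,0,0.1,0,0,0,1],
    [0,0,0.1,0,0,0,1],
    [0,0,0.1,0,0,0,1],
    [0,0,0,0,0,0,1],
  ],
)

```text
clock: 25.55
position: [0.627, -0.1025, 0.1043]
ee_rot: [0.001, -0.031, 1.0, -0.0]
contact_force: [-2.2, 1.5, 17.4]
width: -0.0004
gripper_force: 8.6
```

servo_tool(
  increments=[
    [0,0,0.1,0,0,0,1],
    [0,0,0,0,0,0,1],
    [0,0,0,0,0,0,1],
    [0,0,0,0,0,0,1],
    [0,0,0,0,0,0,1],
  ],
)

```text
clock: 26.05
position: [0.627, -0.1025, 0.104]
ee_rot: [0.001, -0.031, 1.0, -0.0]
contact_force: [-5.1, 0.5, 20.7]
width: 0.0
gripper_force: 10.2
```

servo_tool(
  increments=[
    [0,0,0.1,0,0,0,1],
    [0,0,0,0,0,0,1],
    [0,0,0,0,0,0,1],
    [0,0,0,0,0,0,1],
    [0,0,0,0,0,0,1],
  ],
)

```text
clock: 26.55
position: [0.6269, -0.1025, 0.1006]
ee_rot: [0.001, -0.031, 1.0, -0.0]
contact_force: [-1.9, -0.1, 9.2]
width: -0.0003
gripper_force: 4.7
```

Snapped: force fell from 20.7 to 9.2 N, travel about 16 mm. Straight up and clear.

servo_tool(
  increments=[
    [0,0,-0.5,0,0,0,1],
    [0,0,-0.5,0,0,0,1],
    [0,0,-0.7,0,0,0,1],
    [0,0,-1,0,0,0,1],
    [0,0,-2,0,0,0,1],
  ],
)

```text
clock: 27.05
position: [0.6248, -0.1019, 0.1445]
ee_rot: [-0.003, -0.031, 1.0, 0.001]
contact_force: [0.1, 1.2, 0.5]
width: -0.0002
gripper_force: 0.0
```

servo_tool(
  increments=[
    [0,0,-4,0,0,0,1],
    [0,0,-3.5,0,0,0,1],
    [1.7,0,0,0,0,0,0],
    [2.4,0,0,0,0,0,-1],
    [0,0,0,0,0,0,-1],
  ],
)

```text
clock: 27.55
position: [0.5825, -0.1047, 0.2213]
ee_rot: [-0.002, -0.031, 1.0, 0.0]
contact_force: [1.0, 0.2, -0.0]
width: 0.0433
gripper_force: 0.0
```

servo_tool(
  increments=[
    [0,0,0,0,0,0,-1],
    [0,0,0,0,0,0,-1],
    [0,0,0,0,0,0,-1],
    [0,0,0,0,0,0,-1],
    [0,0,0,0,0,0,-1],
  ],
)

```text
clock: 28.05
position: [0.5861, -0.105, 0.2207]
ee_rot: [-0.0, -0.031, 1.0, 0.0]
contact_force: [0.6, -0.4, -0.3]
width: 0.0855
gripper_force: 0.0
```

Run:
```python
from h import *
s=np.load("s.npy"); goto(s,[-.04,.0045,.22])
b=snap("wrist","w9"); a=cv2.imread("pics/w7.png")[:,:,::-1]
g=cv2.cvtColor(b,cv2.COLOR_RGB2GRAY).astype(np.float32); ga=cv2.cvtColor(np.ascontiguousarray(a),cv2.COLOR_RGB2GRAY).astype(np.float32)
for nm,q in(("before",ga),("after",g)):
    cols=np.arange(308,328); w=np.clip(np.median(q[185,cols])-q[185,cols]-15,0,None)
    L=(w*cols).sum()/w.sum(); d=np.diff(q,axis=1)
    e=[283+np.argmax(d[312,283:300])+.5,335+np.argmin(d[312,335:350])+.5]
    cp=[285+np.argmin(d[288,285:305])+.5,330+np.argmax(d[288,330:350])+.5]
    dr=np.diff(q[:,300]); dn=130+np.argmax(dr[130:165])+.5; print(nm,"line",round(L,2),"carr",e,"cap",cp,"near edge row",dn,"cap rows",[255+np.argmin(np.diff(q[255:275,316])),290+np.argmax(np.diff(q[290:325,316]))])
```

```text
t 28.05 stand pos mm [-40.6   5.5] z 220.7 F [ 0.6 -0.4 -0.3] w 85.5
 turn [ 0.01 -0.02  0.01] shift(after turn) cm [-0.06 -0.1   0.07]
before line 316.47 carr [np.float64(291.5), np.float64(341.5)] cap [np.float64(291.5), np.float64(341.5)] near edge row 158.5 cap rows [np.int64(261), np.int64(310)]
after line 316.82 carr [np.float64(291.5), np.float64(341.5)] cap [np.float64(291.5), np.float64(341.5)] near edge row 157.5 cap rows [np.int64(256), np.int64(309)]
```

Blank, carriage and cap are where they were before the press, with the cap back up. Handing in.

```bash
python3 -c "
from rig import manip; print(manip.sign_off())"
```

```text
the job is handed in; nothing more can be done
None
```

I pushed the blank flat against the stop bar, set the carriage within about 0.1 mm of the cross by camera, and pressed the punch until it snapped (force fell from 20.7 to 9.2 N). It sprang back up and I handed in at about 28 s; the mark itself was not seen, and an early push passed over the blank without moving it.

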